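# Weigh tubs by hand, stow the full ones

## Robot

A 7-joint arm with a two-finger parallel gripper is mounted at the origin on the work surface. World frame = base frame: x ahead of the robot, y to its left, z up, the work surface at z = 0. Lengths are in m, angles in rad, forces in N, time in s.
With the tool pointing down it reaches from about 0.35 to 0.9 m from the base axis. Payload 8.1 kg.
Tool frame: the origin (TCP) lies at the very end of the fingers, on their centre line; the grasp point (between the pads) lies 19 mm behind it (hold_point_z is the distance from the TCP to the grasp point, in m); z points along the fingers, y is the line along which they close (so a half turn about z gives the same grasp; the last joint's range is limited). The gripper opens to 92 mm and grips with 3 to 60 N. Pads are 19 mm wide; open, the fingers measure 130 mm over their backs; the gripper's body (75 mm by 190 mm) begins 47 mm behind the grasp point.
Start: joints at [1.231, 0.434, 0.025, 1.573, -0.012, 1.134, -0.075], TCP at [0.147, -0.608, 0.227] pointing down, gripper open.
Joint ranges: [-2.62, 2.62], [-0.44, 2.09], [-1.27, 1.32], [0.08, 2.57], [-1.32, 4.46], [0.12, 2], [-2.74, 2.74]. Speed limits (rad/s): [2.22, 2.22, 3.01, 3.01, 3.14, 3.14, 3.14].

## Interface

Orientations are given as a unit quaternion [w, x, y, z].
In Python, from workcell import read_state, grab_frame, finish_job, hold_point_z gives the robot as it stands. The module is installed in compiled form; this text tells all that it offers.
- The arm moves only by the shell command python3 -m crank 'ROWS' [FORCE]. ROWS is JSON, a list of rows, each a list of 3 entries, a list of its own where there are three numbers: the opening, from 0 (shut) to 1 (fully open), then the shift along the tool's x, y, z normalised to -1 to 1, where 1 is 0.025 m, then the turn about the tool's z normalised to -1 to 1, where 1 is 360 degrees. A call has 1 to 10 rows; each row shifts and turns the commanded pose from where the row before left it, along the tool's axes as they then stand; what a row does not reach is not made up. A row lasts 1/8 s, in which the tool goes at most 62.5 mm and 10.7 degrees, less where a joint would pass 70% of its speed; a pose out of reach is approached as far as the arm can. A call with a number of a shift or a turn outside -1 to 1 is refused whole. A call with a gripper value outside its range is refused whole. The fingers move at their own pace and stop on an object; FORCE is the grip in N (left out, the last holds). Time passes only in rows, so rows that do not move let the fingers close. It gives the time, the measured TCP pose, the force, the opening and the grip force at its end, in the units of the state.
- read_state(): the state, without advancing time (a new reading comes with each control period).
- grab_frame(name): name is "scene" or "top" or "wrist"; returns a dict with "img" (384x512x3 uint8, red, green, blue), "K" (3x3 intrinsics, pixels), "k1" (the pictures are not rectified: a ray, as slopes to the right and down, at radius r is drawn at 1 + k1 r^2 times it, then the intrinsics apply), "cam_to_world" (4x4, takes a point from camera to world coordinates). Camera axes: x right, y up, looking along -z (the intrinsics and any distortion apply to the point x, -y, -z); pixel columns grow to the right and rows downward; lengths in m; the calibration is good to about 2 mm. A picture is of the moment at which its call begins. There is no depth.
- finish_job(): hands the job in; it is judged then, once.
The state is a dict: "time_s": time; "qpos": joint angles; "joint_velocities": joint speeds; "joint_efforts": joint torques, N m; "tool_pos": TCP position; "orientation": TCP orientation; "ft_force": force on the tool from outside, world axes, zero at the start; "torque": the same for the moment, N m; "grip_width": finger opening in m; "finger_force": force on a finger pad.
Only numpy, scipy, OpenCV 4.12 (cv2) and the standard library are available. Lean on these libraries where they do the work, as an engineer would, in place of code of your own. Each camera call takes 0.05 s, during which the arm holds its last target. There are 200 camera calls.

## Task

The white tubs on the black mat look alike, but some are full of spare parts and some are empty: lift them to feel which is which. Pull open the cabinet drawer, stand all the full tubs upright in it and shut the drawer fully; stand the empty tubs upright in the open grey tray. Leave the carton and the stack of seals where they are.

Things in the scene. Friction and masses are not known exactly. Their poses are not given: they have to be found in the camera images.
- tub_a_mid (a point): one of six look-alike lidded round tubs (4 or 5 are there, 1 to 3 of them full, 1 to 3 empty; None: absent), white, black lid, 64 mm diameter, 66 mm tall; this point is its centre, 33 mm above its underside, z up through the lid, which stays on. Starts on the 3 mm thick mat. A full one weighs 420 to 580 g, an empty one 65 to 95 g; look and name do not tell which
- tub_b_mid (a point): one of six look-alike lidded round tubs (4 or 5 are there, 1 to 3 of them full, 1 to 3 empty; None: absent), white, black lid, 64 mm diameter, 66 mm tall; this point is its centre, 33 mm above its underside, z up through the lid, which stays on. Starts on the 3 mm thick mat. A full one weighs 420 to 580 g, an empty one 65 to 95 g; look and name do not tell which
- tub_c_mid (a point): one of six look-alike lidded round tubs (4 or 5 are there, 1 to 3 of them full, 1 to 3 empty; None: absent), white, black lid, 64 mm diameter, 66 mm tall; this point is its centre, 33 mm above its underside, z up through the lid, which stays on. Starts on the 3 mm thick mat. A full one weighs 420 to 580 g, an empty one 65 to 95 g; look and name do not tell which
- tub_d_mid (a point): one of six look-alike lidded round tubs (4 or 5 are there, 1 to 3 of them full, 1 to 3 empty; None: absent), white, black lid, 64 mm diameter, 66 mm tall; this point is its centre, 33 mm above its underside, z up through the lid, which stays on. Starts on the 3 mm thick mat. A full one weighs 420 to 580 g, an empty one 65 to 95 g; look and name do not tell which
- tub_e_mid (a point): one of six look-alike lidded round tubs (4 or 5 are there, 1 to 3 of them full, 1 to 3 empty; None: absent), white, black lid, 64 mm diameter, 66 mm tall; this point is its centre, 33 mm above its underside, z up through the lid, which stays on. Starts on the 3 mm thick mat. A full one weighs 420 to 580 g, an empty one 65 to 95 g; look and name do not tell which
- tub_f_mid (a point): one of six look-alike lidded round tubs (4 or 5 are there, 1 to 3 of them full, 1 to 3 empty; None: absent), white, black lid, 64 mm diameter, 66 mm tall; this point is its centre, 33 mm above its underside, z up through the lid, which stays on. Starts on the 3 mm thick mat. A full one weighs 420 to 580 g, an empty one 65 to 95 g; look and name do not tell which
- cabinet_drawer0 (a joint): how far the cabinet's single drawer is pulled out, m: 0 shut, 0.18 fully open (stop); starts 0 to 30 mm open. It slides level with light friction (about 1 N plus some damping) and stays where it is left, without catch or spring. The cabinet is fixed, grey, 260 deep x 310 wide x 120 mm high, its front towards the robot; a steel flange is fixed on the rear of its top, 35 mm high
- cabinet_drawer0_handle (a point): the middle of the drawer's horizontal steel bar handle, which moves with the drawer; the bar is 120 mm long, about 10 mm thick, 82 mm above the table, its centre line 35 mm out from the drawer's front, so that a finger fits behind it from above. x axis points horizontally into the cabinet (the way the drawer closes; pulling open is along -x), y along the bar, z up
- drawer_floor (a point): a point on the drawer's inner floor, midway between its sides, moving with the drawer, 22 mm above the table; same axes as the handle. The inner floor runs from x = -87 (front) to +127 mm (rear) and y = -134 to +134 mm; side walls 76 mm above the floor, the front panel's top 86 mm above it. Fully open, the part from x = -87 to +85 mm lies clear of the cabinet, whose opening leaves 86 mm above the floor (a tub standing in the drawer passes under it)
- tray_floor (a point): centre of the inner floor, 5 mm above the table, of the fixed open grey plastic tray for empties, 260 (x) by 210 (y) mm outside, walls 5 mm thick and 45 mm high; x and y along its sides, z up
- carton: bystander: cardboard carton 80 x 100 x 70 mm, origin in its underside, z up; leave alone
- seals: bystander: stack of dark shaft seals, 84 mm diameter, 45 mm high, origin in its underside; leave alone
Mind the look-alikes: they are no part of the job. What is shaped like the part that bears tub_c_mid but blue or yellow is not meant.

How it is judged:
On the way:
1. the drawer is pulled open by at least 8 cm (value of joint cabinet_drawer0 above 0.08 m), for 0.2 s.
At the end, for the whole second after the job is handed in: Every full tub stands upright (within 0.2 rad) on the drawer's floor, the drawer is shut to within 10 mm, and every empty tub stands upright (within 0.2 rad) on the tray's floor. Full or empty is judged by the force under the tub at rest: over or under 2.4 N (((x of tub_a_mid in the frame of drawer_floor between -0.07 and 0.11 m and y of tub_a_mid in the frame of drawer_floor between -0.115 and 0.115 m and z of tub_a_mid in the frame of drawer_floor between 0.02 and 0.045 m and angle between tub_a_mid's own z axis and vertical below 0.2 rad and contact force between tub_a and anything else above 2.4 N) or (x of tub_a_mid in the frame of tray_floor between -0.11 and 0.11 m and y of tub_a_mid in the frame of tray_floor between -0.085 and 0.085 m and z of tub_a_mid in the frame of tray_floor between 0.02 and 0.045 m and angle between tub_a_mid's own z axis and vertical below 0.2 rad and contact force between tub_a and anything else below 2.4 N)) and ((x of tub_b_mid in the frame of drawer_floor between -0.07 and 0.11 m and y of tub_b_mid in the frame of drawer_floor between -0.115 and 0.115 m and z of tub_b_mid in the frame of drawer_floor between 0.02 and 0.045 m and angle between tub_b_mid's own z axis and vertical below 0.2 rad and contact force between tub_b and anything else above 2.4 N) or (x of tub_b_mid in the frame of tray_floor between -0.11 and 0.11 m and y of tub_b_mid in the frame of tray_floor between -0.085 and 0.085 m and z of tub_b_mid in the frame of tray_floor between 0.02 and 0.045 m and angle between tub_b_mid's own z axis and vertical below 0.2 rad and contact force between tub_b and anything else below 2.4 N)) and ((x of tub_c_mid in the frame of drawer_floor between -0.07 and 0.11 m and y of tub_c_mid in the frame of drawer_floor between -0.115 and 0.115 m and z of tub_c_mid in the frame of drawer_floor between 0.02 and 0.045 m and angle between tub_c_mid's own z axis and vertical below 0.2 rad and contact force between tub_c and anything else above 2.4 N) or (x of tub_c_mid in the frame of tray_floor between -0.11 and 0.11 m and y of tub_c_mid in the frame of tray_floor between -0.085 and 0.085 m and z of tub_c_mid in the frame of tray_floor between 0.02 and 0.045 m and angle between tub_c_mid's own z axis and vertical below 0.2 rad and contact force between tub_c and anything else below 2.4 N)) and ((x of tub_d_mid in the frame of drawer_floor between -0.07 and 0.11 m and y of tub_d_mid in the frame of drawer_floor between -0.115 and 0.115 m and z of tub_d_mid in the frame of drawer_floor between 0.02 and 0.045 m and angle between tub_d_mid's own z axis and vertical below 0.2 rad and contact force between tub_d and anything else above 2.4 N) or (x of tub_d_mid in the frame of tray_floor between -0.11 and 0.11 m and y of tub_d_mid in the frame of tray_floor between -0.085 and 0.085 m and z of tub_d_mid in the frame of tray_floor between 0.02 and 0.045 m and angle between tub_d_mid's own z axis and vertical below 0.2 rad and contact force between tub_d and anything else below 2.4 N)) and ((x of tub_e_mid in the frame of drawer_floor between -0.07 and 0.11 m and y of tub_e_mid in the frame of drawer_floor between -0.115 and 0.115 m and z of tub_e_mid in the frame of drawer_floor between 0.02 and 0.045 m and angle between tub_e_mid's own z axis and vertical below 0.2 rad and contact force between tub_e and anything else above 2.4 N) or (x of tub_e_mid in the frame of tray_floor between -0.11 and 0.11 m and y of tub_e_mid in the frame of tray_floor between -0.085 and 0.085 m and z of tub_e_mid in the frame of tray_floor between 0.02 and 0.045 m and angle between tub_e_mid's own z axis and vertical below 0.2 rad and contact force between tub_e and anything else below 2.4 N)) and ((x of tub_f_mid in the frame of drawer_floor between -0.07 and 0.11 m and y of tub_f_mid in the frame of drawer_floor between -0.115 and 0.115 m and z of tub_f_mid in the frame of drawer_floor between 0.02 and 0.045 m and angle between tub_f_mid's own z axis and vertical below 0.2 rad and contact force between tub_f and anything else above 2.4 N) or (x of tub_f_mid in the frame of tray_floor between -0.11 and 0.11 m and y of tub_f_mid in the frame of tray_floor between -0.085 and 0.085 m and z of tub_f_mid in the frame of tray_floor between 0.02 and 0.045 m and angle between tub_f_mid's own z axis and vertical below 0.2 rad and contact force between tub_f and anything else below 2.4 N)) and value of joint cabinet_drawer0 below 0.01 m); the robot touches nothing.
It fails at once if the carton is moved by more than 3 cm (distance of carton from where it was at the start of the episode above 0.03 m).
It fails at once if the seals is moved by more than 3 cm (distance of seals from where it was at the start of the episode above 0.03 m).
Of tub_a, tub_b, tub_c, tub_d, tub_e, tub_f only 4 to 5 are there at a start; the rules pass over those that are not, and their reading is None.
At some moment in a run one of tub_a, tub_b, tub_c, tub_d, tub_e, tub_f may be knocked a few centimetres aside while the robot is not near it.
It also fails if it takes over 208 s, if anything falls off the work surface, if the arm or the gripper's body presses on something with over 40 N, if the wrist force passes 120 N, or if a joint passes its speed limit or range.

## Working session

There is one attempt and no reset: what is moved stays moved. The work goes in short steps, Python scripts to look and compute and a shell command to move; the robot and the scene stay as the last step left them, time stands still between calls to the robot, and variables do not carry over. Pictures are saved under pics/ and viewed, at most 14 in all, crops included, and the job is handed in when it is done.

```bash
mkdir -p pics; python3 - <<'E'
from workcell import *
import cv2,numpy as np
s=read_state(); print(s, hold_point_z if not callable(hold_point_z) else hold_point_z())
for n in("scene","top"):
    f=grab_frame(n); np.savez(n+'0.npz',**{k:np.array(v) for k,v in f.items()})
    print(n,f['K'],f['k1'],f['cam_to_world']); cv2.imwrite(f'pics/{n}0.png',f['img'][...,::-1])
E
```

```text
{'time_s': 0.0, 'qpos': array([ 1.23140753,  0.43521484,  0.02501364,  1.57409527, -0.01157968,
        1.13397801, -0.07510073]), 'joint_velocities': array([-1.66378875e-03, -2.00550874e-04, -9.43004766e-04,  4.17208760e-04,
        1.33644082e-05,  1.87833636e-03,  1.28387409e-03]), 'joint_efforts': array([ 1.03435315e-03, -6.67853379e+01,  9.85343568e-01, -3.14458644e+01,
       -6.05383096e-02,  4.29996278e-02,  1.90088031e-04]), 'tool_pos': array([ 0.14641123, -0.60709251,  0.22595121]), 'orientation': array([-7.54654673e-04,  9.93005101e-01,  1.18068909e-01, -1.78528733e-04]), 'ft_force': array([-0.20792713,  0.34567011,  0.22638242]), 'torque': array([-0.00118652, -0.03951437, -0.07416241]), 'finger_force': 0.0, 'grip_width': 0.09201509599875993} 0.0188
scene [[497.43350274   0.         246.8152934 ]
 [  0.         497.43350274 192.217629  ]
 [  0.           0.           1.        ]] -0.1272865178146017 [[-1.40591752e-01 -7.42449871e-01  6.54982555e-01  1.66761409e+00]
 [ 9.90066819e-01 -1.06288778e-01  9.20347248e-02  2.23070508e-01]
 [ 1.28612589e-03  6.61415818e-01  7.50018307e-01  1.40435715e+00]
 [ 0.00000000e+00  0.00000000e+00  0.00000000e+00  1.00000000e+00]]
top [[364.84687028   0.         262.89497226]
 [  0.         364.84687028 196.05105254]
 [  0.           0.           1.        ]] -0.0401586710637207 [[-0.01677861  0.99205062 -0.12471589  0.36393794]
 [-0.99975705 -0.01842906 -0.01209171  0.06005492]
 [-0.01429398  0.12448271  0.99211881  1.19398783]
 [ 0.          0.          0.          1.        ]]
```

View pics/scene0.png

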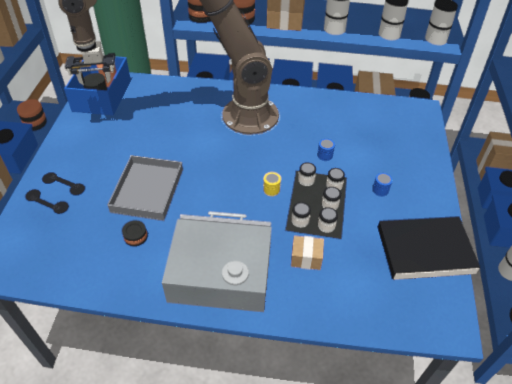

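View pics/top0.png

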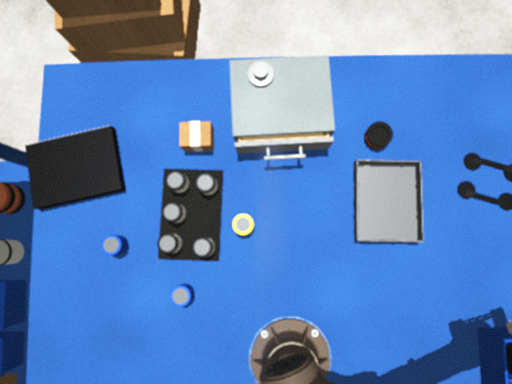

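Scene view: five black-lidded white tubs on the mat at about (301–336, 175–220), with yellow and blue decoys nearby. The tray is at (145,187), the drawer handle at (227,216), the carton at (307,252) and the seals at (134,233). Top view: tubs at (177,182), (207,184), (174,213), (170,244) and (203,247), handle at (285,155), tray at (389,201). I'll zoom in for the segmentation.

```bash
cat > h.py <<'E'
import numpy as np,cv2
def frame(n,save=None):
    from workcell import grab_frame
    f=grab_frame(n)
    if save: np.savez(save,**{k:np.array(v) for k,v in f.items()})
    return f
def load(p): return dict(np.load(p))
def ray(f,px):
    K=np.array(f['K']);k1=float(f['k1']);T=np.array(f['cam_to_world'])
    p=cv2.undistortPoints(np.array(px,float).reshape(1,1,2),K,np.array([k1,0,0,0.]))[0,0]
    d=T[:3,:3]@np.array([p[0],-p[1],-1]); return T[:3,3],d/np.linalg.norm(d)
def plane(f,px,z):
    o,d=ray(f,px); return o+d*(z-o[2])/d[2]
def tri(fs,pxs):
    A=np.zeros((3,3));b=np.zeros(3);R=[]
    for f,p in zip(fs,pxs):
        o,d=ray(f,p);P=np.eye(3)-np.outer(d,d);A+=P;b+=P@o;R.append((P,o))
    x=np.linalg.solve(A,b); return x,max(np.linalg.norm(P@(x-o)) for P,o in R)
def proj(f,X):
    T=np.array(f['cam_to_world']);c=T[:3,:3].T@(np.array(X)-T[:3,3])
    x,y=c[0]/-c[2],-c[1]/-c[2];s=1+float(f['k1'])*(x*x+y*y);K=np.array(f['K'])
    return np.array([K[0,0]*x*s+K[0,2],K[1,1]*y*s+K[1,2]])
E
python3 - <<'E'
from h import *
t=load('top0.npz');s=load('scene0.npz')
a=cv2.resize(t['img'][160:270,100:250,::-1],None,fx=5.2,fy=5.2,interpolation=cv2.INTER_CUBIC)
cv2.imwrite('pics/tz.png',a)
b=cv2.resize(s['img'][155:245,260:360,::-1],None,fx=6.5,fy=6.5,interpolation=cv2.INTER_CUBIC)
cv2.imwrite('pics/sz.png',b)
c=cv2.resize(s['img'][140:310,100:290,::-1],None,fx=3.5,fy=3.5,interpolation=cv2.INTER_CUBIC)
cv2.imwrite('pics/cz.png',c)
for p in[(177,182),(207,184),(174,213),(170,244),(203,247)]: print(p,plane(t,p,.069).round(3), proj(s,plane(t,p,.069)).round(1))
E
```

```text
(177, 182) [0.555 0.343 0.069] [325.6 212.3]
(207, 184) [0.547 0.248 0.069] [298.6 207.6]
(174, 213) [0.457 0.351 0.069] [328.9 191.7]
(170, 244) [0.362 0.362 0.069] [332.7 173. ]
(203, 247) [0.351 0.26  0.069] [305.5 168.2]
```

View pics/tz.png

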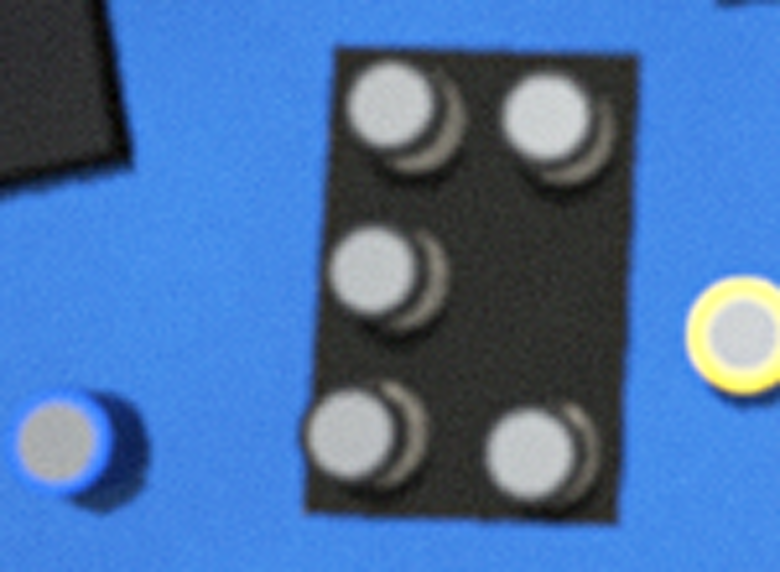

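View pics/sz.png

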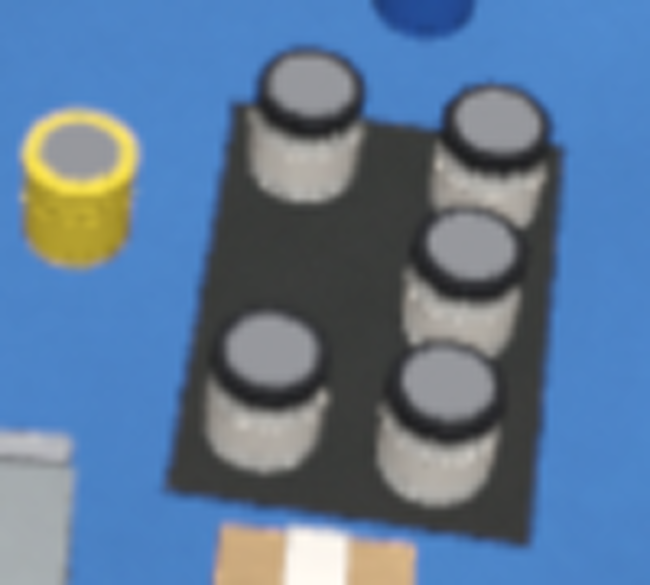

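View pics/cz.png

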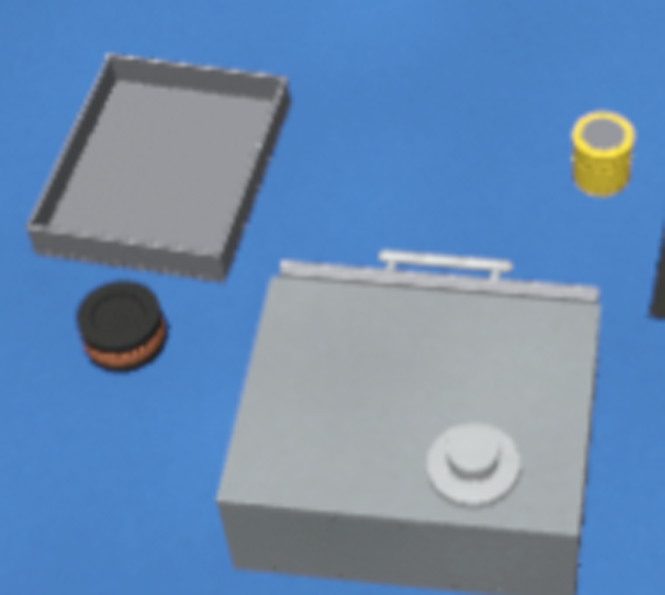

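The grey lid discs are clean blobs in both views, so I can triangulate them by their centroids. The handle bar shows light on blue in both views.

```bash
python3 - <<'E'
from h import *
t=load('top0.npz');s=load('scene0.npz')
def blobs(f,roi,amin,amax,vmin=90,vmax=255,smax=60):
    x0,y0,x1,y1=roi;hsv=cv2.cvtColor(f['img'],cv2.COLOR_RGB2HSV)
    m=np.zeros(hsv.shape[:2],np.uint8);m[y0:y1,x0:x1]=cv2.inRange(hsv,(0,0,vmin),(180,smax,vmax))[y0:y1,x0:x1]
    n,l,st,c=cv2.connectedComponentsWithStats(m,connectivity=4)
    return [(c[i].round(1),st[i,4],st[i,:4]) for i in range(1,n) if amin<st[i,4]<amax],m
T,_=blobs(t,(155,165,222,262),100,600,150); S,_=blobs(s,(285,155,350,235),60,600,130,175,25)
for c,a,b in T: print('T',c,a)
for c,a,b in S: print('S',c,a,b)
for c,a,b in T:
    q=min(S,key=lambda q:np.linalg.norm(proj(s,plane(t,c,.069))-q[0]))
    x,e=tri((t,s),(c,q[0])); print(c,q[0],x.round(4),round(e,4))
for n,f,roi in(('top',t,(255,144,312,165)),('scene',s,(200,205,255,222))):
    B,m=blobs(f,roi,15,900,150,255,70)
    for c,a,b in B: print(n,c,a,b)
    print(m[roi[1]:roi[3],roi[0]:roi[2]].astype(bool).astype(int).tolist() if 0 else '\n'.join(''.join('.#'[v>0] for v in r) for r in m[roi[1]:roi[3],roi[0]:roi[2]]))
tc=cv2.resize(t['img'][50:255,220:435,::-1],None,fx=2.8,fy=2.8,interpolation=cv2.INTER_CUBIC);cv2.imwrite('pics/tc.png',tc)
E
```

```text
T [174.7 179.7] 175
T [204.6 182.1] 191
T [171.2 211.4] 178
T [166.8 242.9] 177
T [201.4 246.7] 190
S [307.3 167.6] 81 [302 164  12   8]
S [336.2 173.2] 88 [330 169  13   9]
S [305.8 179.7] 92 [299 174  16  12]
S [334.3 184. ] 73 [327 179  17  11]
S [332.1 192.3] 96 [326 188  13  10]
S [329.4 203.8] 81 [322 198  17  12]
S [301.2 208.5] 106 [295 204  13  10]
S [328.3 213.6] 107 [322 209  14  10]
S [299.7 221.2] 103 [292 215  18  13]
[174.7 179.7] [328.3 213.6] [0.5617 0.3508 0.0715] 0.0013
[204.6 182.1] [301.2 208.5] [0.5522 0.2563 0.0719] 0.0011
[171.2 211.4] [332.1 192.3] [0.462  0.3606 0.0723] 0.0017
[166.8 242.9] [336.2 173.2] [0.3651 0.3731 0.0726] 0.0018
[201.4 246.7] [307.3 167.6] [0.3522 0.2653 0.0735] 0.0011
top [265.  144.2] 32 [255 144  25   2]
top [283.8 154.7] 232 [263 146  43  14]Traceback (most recent call last):
  File "<stdin>", line 17, in <module>
  File "<stdin>", line 17, in <genexpr>
  File "<stdin>", line 17, in <genexpr>
TypeError: string indices must be integers, not 'numpy.bool'
```

```bash
python3 - <<'E'
from h import *
t=load('top0.npz');s=load('scene0.npz')
for n,f,roi in(('top',t,(255,140,312,165)),('scene',s,(200,205,255,226))):
    x0,y0,x1,y1=roi
    m=cv2.inRange(cv2.cvtColor(f['img'],cv2.COLOR_RGB2HSV),(0,0,120),(180,110,255))[y0:y1,x0:x1]
    print(n,roi);print('\n'.join(''.join('#' if v else '.' for v in r) for r in m))
tc=cv2.resize(t['img'][50:255,220:435,::-1],None,fx=2.8,fy=2.8,interpolation=cv2.INTER_CUBIC);cv2.imwrite('pics/tc.png',tc)
E
```

```text
top (255, 140, 312, 165)
#########################################################
#########################################################
#########################################################
####################################################.....
####################################.....................
#####################........................#...........
............................................###..........
...........####.............................####.........
...........####.............................####.........
...........####............................#####.........
...........#####...........................#####.........
...........#####...........................#####.........
..........######...........................#####.........
...........#####......................############.......
...........#####....###############################......
.........##########################################......
........###########################################......
........###########################################......
........#######################
[... 877 characters left out ...]
#############...............
........######################################.........
..........#####################################........
##############...........######################........
######################...............#########.........
##################################......####...........
##############################################.........
#######################################################
#######################################################
#######################################################
#######################################################
#######################################################
#######################################################
```

```bash
sleep 2; ls pics
```

```text
cz.png
scene0.png
sz.png
tc.png
top0.png
tz.png
```

View pics/tc.png

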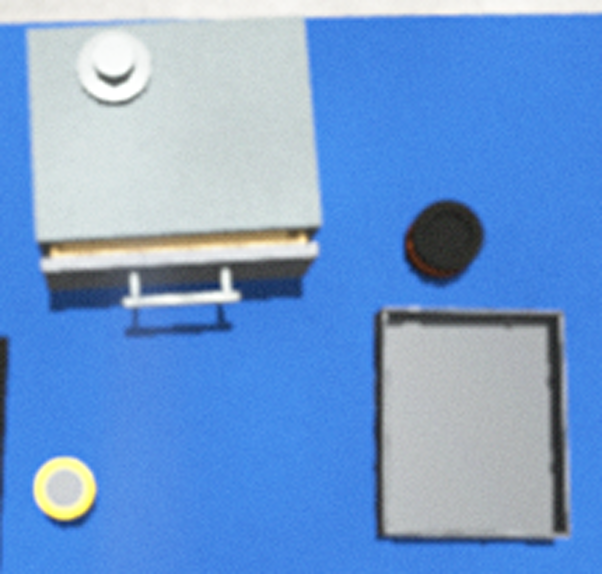

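Handle in the top view: ends at (263.5,157) and (305.5,155), with the drawer slightly open. Tray rim corners in the top view: about (355,161), (421,161), (423,242) and (355,243).

```bash
python3 - <<'E'
from h import *
t=load('top0.npz');s=load('scene0.npz')
E=[tri((t,s),p)[0] for p in(((263.5,157.2),(246.8,215.3)),((305.5,154.7),(208.2,213.0)))]
print('handle',np.round(E,4),np.mean(E,0).round(4)); d=E[0]-E[1]; print(np.linalg.norm(d),'yaw deg',np.degrees(np.arctan2(-d[0],d[1])))
ct=np.array([(378,311),(564,312),(569,538),(378,541)])/2.8+(220,50)
cs=np.array([(30,230),(224,262),(289,79),(108,57)])/3.5+(100,140)  # unordered
for c in ct:
    P=plane(t,c,.045); q=min(cs,key=lambda q:np.linalg.norm(q-proj(s,P))); print(c.round(1),P.round(3),q.round(1),proj(s,P).round(1),[np.round(v,3) for v in tri((t,s),(c,q))])
print('front edge of cabinet top',[plane(t,np.array(p)/2.8+(220,50),.12).round(3) for p in((38,243),(321,225),(27,30),(303,18))])
print('front panel top',[plane(t,np.array(p)/2.8+(220,50),.108).round(3) for p in((43,271),(317,256))])
E
```

```text
handle [[ 0.6233  0.073   0.09  ]
 [ 0.6295 -0.0581  0.0872]] [0.6264 0.0074 0.0886]
0.13130434666802027 yaw deg 2.673258491852948
[355.  161.1] [ 0.616 -0.224  0.045] [164.  214.9] [163.  212.3] [array([ 0.618, -0.223,  0.034]), np.float64(0.003)]
[421.4 161.4] [ 0.611 -0.438  0.045] [108.6 205.7] [105.8 204.6] [array([ 0.611, -0.434,  0.042]), np.float64(0.005)]
[423.2 242.1] [ 0.354 -0.426  0.045] [130.9 156.3] [130.  155.2] [array([ 0.353, -0.425,  0.04 ]), np.float64(0.002)]
[355.  243.2] [ 0.355 -0.211  0.045] [182.6 162.6] [183.  160.7] [array([ 0.355, -0.214,  0.034]), np.float64(0.0)]
front edge of cabinet top [array([0.682, 0.159, 0.12 ]), array([ 0.696, -0.148,  0.12 ]), array([0.929, 0.17 , 0.12 ]), array([ 0.936, -0.139,  0.12 ])]
front panel top [array([0.654, 0.155, 0.108]), array([ 0.665, -0.144,  0.108])]
```

```bash
python3 -m crank '[[0,[0,0,0],0.0152],[0,[0,0,0],0.0152],[0,[0.88,-0.99,0],0],[0,[0.88,-0.99,0],0],[0,[0.88,-0.99,0],0],[0,[0.88,-0.99,0],0]]' 20; python3 -c "
from workcell import *
s=read_state();print(s['tool_pos'],s['orientation'],s['qpos'])"
```

```text
time_s: 0.85
tool_pos: [0.2305, -0.5035, 0.2264]
orientation: [-0.0, 1.0, 0.023, -0.0]
ft_force: [-0.3, 0.7, 0.0]
grip_width: 0.0365
finger_force: 0.0
[ 0.23048398 -0.50351758  0.22637558] [-3.12629567e-04  9.99738247e-01  2.28760136e-02 -1.64730360e-04] [ 1.02634489  0.32001296  0.02448346  1.75006501 -0.00877904  1.07232706
 -0.47125186]
```

```bash
R='x'; python3 -m crank '[[0,[0.88,-0.99,0],0],[0,[0.88,-0.99,0],0],[0,[0.88,-0.99,0],0],[0,[0.88,-0.99,0],0],[0,[0.88,-0.99,0],0],[0,[0.88,-0.99,0],0],[0,[0.88,-0.99,0],0],[0,[0.88,-0.99,0],0],[0,[0.88,-0.99,0],0],[0,[0.88,-0.99,0],0]]' >/dev/null; python3 -m crank '[[0,[0.88,-0.99,0],0],[0,[0.88,-0.99,0],0],[0,[0.88,-0.99,0],0],[0,[0.88,-0.99,0],0],[0,[0.88,-0.99,0],0],[0,[0.88,-0.99,0],0],[0,[0.88,-0.99,0],0],[0,[0.88,-0.99,0],0],[0,[0.88,-0.99,0],0],[0,[0.6,-0.7,0],0]]'; python3 -m crank '[[0,[0,0,0],0],[0,[0,0,0],0]]'
```

```text
time_s: 3.35
tool_pos: [0.6407, 0.0038, 0.2262]
orientation: [-0.0, 1.0, 0.023, -0.0]
ft_force: [0.2, 0.4, -0.0]
grip_width: 0.0006
finger_force: 0.0
time_s: 3.6
tool_pos: [0.6397, 0.0011, 0.2265]
orientation: [0.0, 1.0, 0.022, -0.0]
ft_force: [0.6, -0.4, 0.1]
grip_width: 0.0007
finger_force: 0.0
```

```bash
python3 -m crank '[[0,[0.25,-0.2,0.8],0],[0,[0,0,0.9],0],[0,[0,0,0.9],0],[0,[0,0,0],0]]'; python3 - <<'E'
from h import *
f=frame('wrist','w1.npz'); cv2.imwrite('pics/w1.png',f['img'][...,::-1])
from workcell import read_state
p=read_state()['tool_pos'];print(p, proj(f,[p[0],p[1],.082]), proj(f,[.6264,.0074,.087]), f['cam_to_world'][:3,3])
E
```

```text
time_s: 4.1
tool_pos: [0.6444, 0.0069, 0.1589]
orientation: [0.0, 1.0, 0.023, -0.002]
ft_force: [0.7, 0.5, -0.2]
grip_width: 0.0003
finger_force: 0.0
[0.64545651 0.00709757 0.16049531] [252.41454961 198.42090888] [250.7856982  225.88647154] [0.72054857 0.00951032 0.31601335]
```

View pics/w1.png

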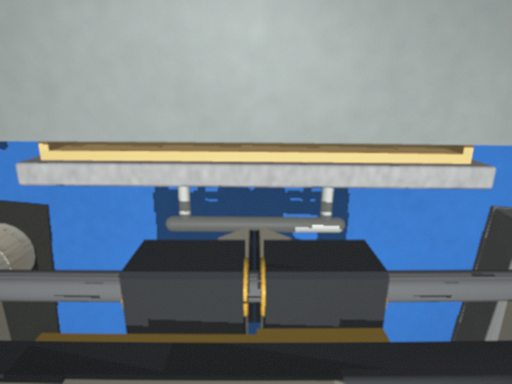

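The wrist view shows the bar from (167,224) to (346,224) and the front edge of the panel at row ~187. The closed fingers are ahead of the gap.

```bash
python3 - <<'E'
from h import *
f=load('w1.npz')
for p in((167,224),(346,224),(256,224)): print(plane(f,p,.082).round(4),plane(f,p,.088).round(4))
print('panel',plane(f,(256,186),.108).round(4))
E
```

```text
[0.623  0.0686 0.082 ] [0.6255 0.0671 0.088 ]
[ 0.6289 -0.0621  0.082 ] [ 0.6313 -0.0603  0.088 ]
[0.626  0.0036 0.082 ] [0.6284 0.0038 0.088 ]
panel [0.6621 0.0055 0.108 ]
```

```bash
python3 -m crank '[[0,[0,0,0.7],0],[0,[0,0,0.7],0],[0,[0,0,0.6],0],[0,[0,0,0.6],0],[0,[0,0,0.6],0],[0,[0,0,0.55],0],[0,[0,0,0],0]]'; python3 -m crank '[[0,[-0.3,0,0],0],[0,[-0.3,0,0],0],[0,[-0.5,0,0],0],[0,[-0.5,0,0],0],[0,[-0.5,0,0],0],[0,[-0.5,0,0],0],[0,[-0.5,0,0],0],[0,[-0.5,0,0],0],[0,[-0.5,0,0],0],[0,[-0.5,0,0],0]]'; 
```

```text
time_s: 5.03
tool_pos: [0.6454, 0.0075, 0.0666]
orientation: [0.0, 1.0, 0.023, -0.001]
ft_force: [-1.3, 0.2, 0.5]
grip_width: 0.0006
finger_force: 0.0
time_s: 6.28
tool_pos: [0.5305, 0.0024, 0.0679]
orientation: [-0.0, 1.0, 0.023, -0.0]
ft_force: [0.8, 1.4, 0.2]
grip_width: 0.0006
finger_force: 0.7
```

```bash
python3 -m crank '[[0,[-0.4,0,0],0],[0,[-0.4,0,0],0],[0,[-0.4,0,0],0],[0,[-0.4,0,0],0]]';  python3 -m crank '[[0,[-0.2,0,0],0],[0,[-0.2,0,0],0]]'; python3 -m crank '[[0,[-0.15,0,0],0],[0,[-0.15,0,0],0]]'
```

```text
time_s: 6.78
tool_pos: [0.4908, 0.0005, 0.0679]
orientation: [-0.0, 1.0, 0.023, 0.0]
ft_force: [1.5, 0.8, 0.2]
grip_width: 0.0005
finger_force: 0.7
time_s: 7.02
tool_pos: [0.4813, -0.0, 0.068]
orientation: [0.0, 1.0, 0.023, 0.0]
ft_force: [1.0, 0.5, -1.2]
grip_width: 0.0007
finger_force: 0.6
time_s: 7.28
tool_pos: [0.4763, -0.0001, 0.0684]
orientation: [-0.0, 1.0, 0.023, 0.002]
ft_force: [14.8, 0.8, -10.2]
grip_width: 0.0005
finger_force: 7.1
```

```bash
python3 -m crank '[[0,[0.25,0,0],0],[0,[0,0,-0.8],0],[0,[0,0,-1],0],[0,[0,0,-1],0],[0,[0,0,-1],-0.0236],[0.5,[0,0,-1],-0.0236],[1,[0,0,-0.5],-0.0236],[1,[0,0,0],-0.0236],[1,[0,0,0],-0.0234],[1,[0,0,0],0]]' 20; python3 - <<'E'
from h import *
f=frame('top','t1.npz'); g=frame('scene','s1.npz')
cv2.imwrite('pics/ts1.png',np.hstack([f['img'][100:320,120:440],g['img'][130:350,120:380]])[...,::-1])
E
```

```text
time_s: 8.52
tool_pos: [0.4798, -0.0001, 0.2003]
orientation: [-0.0, 0.924, 0.382, -0.001]
ft_force: [-0.0, -0.1, 0.0]
grip_width: 0.0459
finger_force: 0.0
```

View pics/ts1.png

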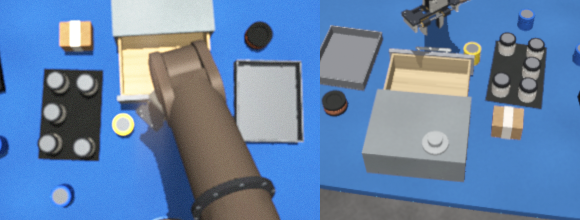

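```bash
cat >> h.py <<'E'
def blobs(f,roi,amin,amax,vmin,vmax,smax):
    x0,y0,x1,y1=roi;hsv=cv2.cvtColor(f['img'],cv2.COLOR_RGB2HSV)
    m=np.zeros(hsv.shape[:2],np.uint8);m[y0:y1,x0:x1]=cv2.inRange(hsv,(0,0,vmin),(180,smax,vmax))[y0:y1,x0:x1]
    n,l,st,c=cv2.connectedComponentsWithStats(m,connectivity=4)
    return [c[i] for i in range(1,n) if amin<st[i,4]<amax]
def tubs(t,s):
    T=blobs(t,(145,160,232,270),100,600,150,255,60);S=blobs(s,(275,150,360,240),60,600,130,175,25)
    for c in T:
        P=plane(t,c,.071);q=min(S,key=lambda q:np.linalg.norm(proj(s,P)-q));x,e=tri((t,s),(c,q))
        print('tub',c.round(1),'plane',P[:2].round(4),'tri',x.round(4),round(e,4))
E
python3 -c "
from h import *
tubs(load('t1.npz'),load('s1.npz'))"
python3 -m crank '[[1,[0.93,-0.52,0],0],[1,[0.93,-0.52,0],0],[1,[0.93,-0.52,0],0],[1,[0.93,-0.52,0],0],[1,[0.93,-0.52,0],0],[1,[0.93,-0.52,0],0],[1,[0.93,-0.52,0],0],[1,[0.93,-0.52,0],0],[1,[0.93,-0.52,0],0],[1,[0.93,-0.52,0],0]]' >/dev/null
python3 -m crank '[[1,[0,0,0],0],[1,[0,0,0],0]]'; python3 - <<'E'
from h import *
from workcell import read_state
f=frame('wrist','w2.npz'); cv2.imwrite('pics/w2.png',f['img'][...,::-1])
print(read_state()['tool_pos'])
for c in blobs(f,(0,0,512,384),800,20000,130,255,40): print(c, plane(f,c,.071).round(4))
E
```

```text
tub [174.7 179.7] plane [0.5619 0.3496] tri [0.5617 0.3507 0.0715] 0.0012
tub [204.6 182. ] plane [0.5529 0.2555] tri [0.5525 0.2564 0.0723] 0.0012
tub [171.1 211.5] plane [0.462  0.3595] tri [0.4617 0.3609 0.0717] 0.0016
tub [166.9 243. ] plane [0.3651 0.3714] tri [0.3648 0.3732 0.072 ] 0.002
tub [201.4 246.7] plane [0.3522 0.2647] tri [0.352  0.2654 0.0734] 0.0011
time_s: 10.12
tool_pos: [0.5524, 0.2557, 0.2001]
orientation: [0.0, 0.924, 0.382, -0.001]
ft_force: [-0.6, -0.9, -0.5]
grip_width: 0.0919
finger_force: 0.0
[0.5524467  0.25531319 0.20019239]
[352.99941297  29.44408571] [0.6915 0.2864 0.071 ]
[179.88810246  91.31479609] [0.5633 0.3497 0.071 ]
[133.79041353 147.32518797] [0.5021 0.3472 0.071 ]
[500.58529946 162.63067151] [0.7139 0.1171 0.071 ]
[ 93.12789116 167.58185941] [0.464  0.3609 0.071 ]
[253.09550118 168.62509866] [0.5599 0.2634 0.071 ]
[ 61.95045317 205.62960725] [0.4167 0.3596 0.071 ]
[ 20.50734659 225.44252377] [0.3742 0.3753 0.071 ]
[122.55385735 251.56841339] [0.4201 0.2933 0.071 ]
[384.64580153 251.62366412] [0.5901 0.123  0.071 ]
[275.53387683 291.12195659] [0.4907 0.1643 0.071 ]
[110.90201465 320.21703297] [0.3534 0.2548 0.071 ]
```

View pics/w2.png

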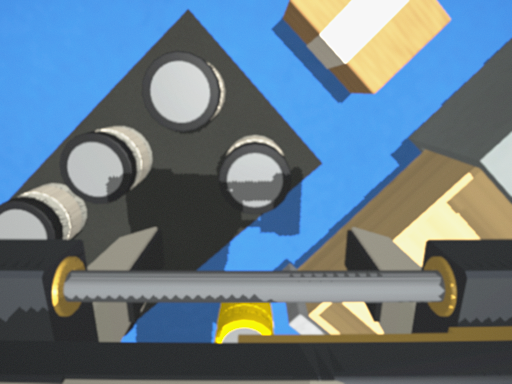

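The wrist view shows tub B's lid at (254,178) ahead of the open fingers. It matches the triangulated position, so I'm going down and gripping.

```bash
python3 -m crank '[[1,[0,0,0.9],0],[1,[0,0,0.9],0],[1,[0,0,0.9],0],[1,[0,0,0.9],0],[1,[0,0,0.9],0],[1,[0,0,0.9],0],[1,[0,0,0.8],0],[1,[0,0,0.48],0],[1,[0,0,0],0]]' 25;  python3 -m crank '[[0,[0,0,0],0],[0,[0,0,0],0],[0,[0,0,0],0],[0,[0,0,0],0],[0,[0,0,0],0],[0,[0,0,0],0]]' 25; python3 -m crank '[[0,[0,0,-0.5],0],[0,[0,0,-1],0],[0,[0,0,-1],0],[0,[0,0,-1],0],[0,[0,0,-1],0],[0,[0,0,0],0],[0,[0,0,0],0],[0,[0,0,0],0]]' 25
```

```text
time_s: 11.3
tool_pos: [0.5522, 0.2555, 0.0329]
orientation: [0.0, 0.924, 0.382, -0.001]
ft_force: [0.3, -0.0, -0.5]
grip_width: 0.0918
finger_force: 0.0
time_s: 12.05
tool_pos: [0.553, 0.2564, 0.0339]
orientation: [0.0, 0.924, 0.383, 0.0]
ft_force: [-0.1, -2.5, 6.2]
grip_width: 0.0634
finger_force: 25.0
time_s: 13.05
tool_pos: [0.5517, 0.2558, 0.1445]
orientation: [0.0, 0.924, 0.383, -0.001]
ft_force: [0.8, -0.0, -5.3]
grip_width: 0.0633
finger_force: 25.0
```

Tub B is full, about 5 N. It goes into the drawer at local (30, 60).

```bash
python3 -m crank '[[0,[0,0,-0.9],0],[0,[0,0,-0.9],0],[0,[-0.39,0.95,0],0],[0,[-0.39,0.95,0],0],[0,[-0.39,0.95,0],0],[0,[-0.39,0.95,0],0],[0,[-0.39,0.95,0],0],[0,[-0.39,0.95,0],0],[0,[-0.39,0.95,0],0],[0,[-0.39,0.95,0],0]]' 25 >/dev/null; python3 -m crank '[[0,[0,0,0],0.0236],[0,[0,0,0],0.0236],[0,[0,0,0],0.0236],[0,[0,0,0],0.0236],[0,[0,0,0],0.0234],[0,[0,0,0],0],[0,[0,0,0],0]]'; python3 - <<'E'
from h import *
f=frame('wrist','w3.npz');t=frame('top','t2.npz');s=frame('scene','s2.npz')
cv2.imwrite('pics/w3.png',np.vstack([f['img'],np.hstack([t['img'][80:200,210:350],s['img'][170:290,150:290],t['img'][160:280,140:372][:, :232]])])[...,::-1])
from workcell import read_state
print(read_state()['tool_pos'])
for n,c in(('w',f),('t',t),('s',s)):
  for l in((-.087,-.134),(-.087,.134),(.085,-.134),(.085,.134)):
    a=.0454;P=[.604+l[0]-a*l[1],.0045+l[1]+a*l[0]]
    print(n,l,proj(c,P+[.022]).round(1),proj(c,P+[.098]).round(1))
tubs(t,s)
E
```

```text
time_s: 15.18
tool_pos: [0.6315, 0.067, 0.1903]
orientation: [0.0, 1.0, 0.025, -0.001]
ft_force: [0.4, 0.2, -5.3]
grip_width: 0.064
finger_force: 25.0
[0.6317645  0.06688086 0.1907616 ]
w (-0.087, -0.134) [434.3 278.7] [477.5 324.3]
w (-0.087, 0.134) [184.3 278.3] [167.3 324.5]
w (0.085, -0.134) [462.  115.2] [522.  122.8]
w (0.085, 0.134) [174.5 113.2] [151.  120.1]
t (-0.087, -0.134) [327.  191.2] [331.  187.8]
t (-0.087, 0.134) [244.3 196.5] [242.7 193.4]
t (0.085, -0.134) [322.5 139.7] [326.1 132.9]
t (0.085, 0.134) [241.4 144.9] [239.6 138.4]
s (-0.087, -0.134) [193.9 199.5] [192.2 185.6]
s (-0.087, 0.134) [267.  204.9] [267.7 191. ]
s (0.085, -0.134) [185.7 237.3] [183.6 223.8]
s (0.085, 0.134) [263.5 243.6] [264.1 230.1]
tub [174.7 179.7] plane [0.5619 0.3497] tri [0.5617 0.3508 0.0715] 0.0012
tub [171.1 211.5] plane [0.462  0.3596] tri [0.4618 0.3609 0.0718] 0.0015
tub [150.8 242. ] plane [0.369  0.4215] tri [0.3687 0.4227 0.0725] 0.0016
tub [201.4 246.8] plane [0.3521 0.2646] tri [0.3519 0.2654 0.0733] 0.0012
```

View pics/w3.png

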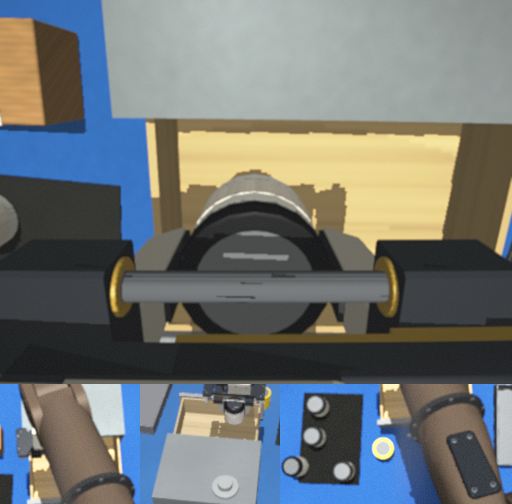

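Wrist view: the drawer's inner left wall is at columns ~157–178 and the cabinet edge at row ~120, both where my drawer origin predicts them. Tub D has been knocked to (0.369, 0.422). I'm lowering B into the drawer.

```bash
python3 -m crank '[[0,[0,0,0.9],0],[0,[0,0,0.9],0],[0,[0,0,0.9],0],[0,[0,0,0.8],0],[0,[0,0,0.7],0],[0,[0,0,0.6],0],[0,[0,0,0.4],0],[0,[0,0,0.25],0],[0,[0,0,0],0]]' 25;  python3 -m crank '[[0.8,[0,0,0],0],[0.8,[0,0,0],0],[0.8,[0,0,0],0],[0.8,[0,0,0],0]]'
```

```text
time_s: 16.45
tool_pos: [0.6318, 0.0669, 0.0545]
orientation: [0.0, 1.0, 0.023, -0.0]
ft_force: [0.4, 0.2, -5.3]
grip_width: 0.0637
finger_force: 25.0
time_s: 16.95
tool_pos: [0.6321, 0.067, 0.0551]
orientation: [-0.0, 1.0, 0.023, 0.0]
ft_force: [-0.4, -0.6, 0.6]
grip_width: 0.0731
finger_force: 0.0
```

```bash
python3 -m crank '[[0.8,[0,0,-0.6],0],[0.8,[0,0,-1],0],[0.8,[0,0,-1],0],[0.8,[0,0,-1],0],[0.8,[0,0,-1],0],[0.8,[0,0,-1],0],[1,[0,0,-0.2],0]]' >/dev/null;  python3 -m crank '[[1,[-0.22,-0.98,0],0],[1,[-0.22,-0.98,0],0],[1,[-0.22,-0.98,0],0],[1,[-0.22,-0.98,0],0],[1,[-0.22,-0.98,0],0],[1,[-0.22,-0.98,0],0],[1,[-0.22,-0.98,0],0],[1,[-0.22,-0.98,0],0],[1,[-0.22,-0.98,0],0],[1,[-0.22,-0.98,0],0]]' >/dev/null; python3 -m crank '[[1,[-0.13,-0.98,0],0],[1,[0,-0.7,0],-0.0236],[1,[0,0,0],-0.0236],[1,[0,0,0],-0.0236],[1,[0,0,0],-0.0236],[1,[0,0,0],-0.0234],[1,[0,0,0],0],[1,[0,0,0],0]]'
```

```text
time_s: 20.08
tool_pos: [0.5605, 0.351, 0.1995]
orientation: [-0.0, 0.924, 0.381, -0.0]
ft_force: [0.2, -0.9, -0.7]
grip_width: 0.0921
finger_force: 0.0
```

```bash
python3 -c "
from h import *
tubs(frame('top'),frame('scene'))"; python3 -m crank '[[1,[0,0,0.9],0],[1,[0,0,0.9],0],[1,[0,0,0.9],0],[1,[0,0,0.9],0],[1,[0,0,0.9],0],[1,[0,0,0.9],0],[1,[0,0,0.8],0],[1,[0,0,0.46],0],[1,[0,0,0],0]]' 25;  python3 -m crank '[[0,[0,0,0],0],[0,[0,0,0],0],[0,[0,0,0],0],[0,[0,0,0],0],[0,[0,0,0],0],[0,[0,0,0],0]]' 25; python3 -m crank '[[0,[0,0,-0.5],0],[0,[0,0,-1],0],[0,[0,0,-1],0],[0,[0,0,-1],0],[0,[0,0,-1],0],[0,[0,0,-1],0],[0,[0,0,-0.8],0],[0,[0,0,0],0],[0,[0,0,0],0],[0,[0,0,0],0]]' 25
```

```text
tub [150.6 242.3] plane [0.368  0.4221] tri [0.3706 0.4236 0.0241] 0.0132
time_s: 21.3
tool_pos: [0.5602, 0.3507, 0.0325]
orientation: [0.0, 0.924, 0.383, -0.001]
ft_force: [0.1, 0.7, 0.3]
grip_width: 0.0921
finger_force: 0.0
time_s: 22.05
tool_pos: [0.5611, 0.3509, 0.0338]
orientation: [0.0, 0.924, 0.383, 0.001]
ft_force: [1.5, -1.8, 6.1]
grip_width: 0.0635
finger_force: 25.0
time_s: 23.3
tool_pos: [0.5599, 0.3505, 0.1894]
orientation: [0.0, 0.924, 0.383, -0.001]
ft_force: [-0.4, -0.3, -4.6]
grip_width: 0.0641
finger_force: 25.0
```

Tub A is full, about 4.6 N. It goes to local (30, −60).

```bash
python3 -m crank '[[0,[-0.66,0.973,0],0],[0,[-0.66,0.973,0],0],[0,[-0.66,0.973,0],0],[0,[-0.66,0.973,0],0],[0,[-0.66,0.973,0],0],[0,[-0.66,0.973,0],0],[0,[-0.66,0.973,0],0]]' 25 >/dev/null; python3 -m crank '[[0,[-0.66,0.973,0],0],[0,[-0.66,0.973,0],0],[0,[-0.66,0.973,0],0],[0,[-0.66,0.973,0],0],[0,[-0.66,0.973,0],0],[0,[-0.66,0.973,0],0],[0,[-0.66,0.973,0],0]]' >/dev/null; python3 -m crank '[[0,[0,0,0],0.0236],[0,[0,0,0],0.0236],[0,[0,0,0],0.0236],[0,[0,0,0],0.0236],[0,[0,0,0],0.0234],[0,[0,0,0],0],[0,[0,0,0],0]]'
```

```text
time_s: 25.92
tool_pos: [0.638, -0.053, 0.1903]
orientation: [-0.0, 1.0, 0.025, -0.0]
ft_force: [0.0, -0.2, -5.0]
grip_width: 0.064
finger_force: 25.0
```

```bash
python3 -m crank '[[0,[0,0,0.9],0],[0,[0,0,0.9],0],[0,[0,0,0.9],0],[0,[0,0,0.8],0],[0,[0,0,0.7],0],[0,[0,0,0.6],0],[0,[0,0,0.4],0],[0,[0,0,0.3],0],[0,[0,0,0],0]]' 25;  python3 -m crank '[[0.8,[0,0,0],0],[0.8,[0,0,0],0],[0.8,[0,0,0],0],[0.8,[0,0,0],0]]'; python3 -m crank '[[0.8,[0,0,-0.6],0],[0.8,[0,0,-1],0],[0.8,[0,0,-1],0],[0.8,[0,0,-1],0],[0.8,[0,0,-1],0],[0.8,[0,0,-1],0],[1,[0,0,-0.3],0]]'; python3 -c "
from h import *
tubs(frame('top'),frame('scene'))"
```

```text
time_s: 27.05
tool_pos: [0.6385, -0.0531, 0.0533]
orientation: [0.0, 1.0, 0.023, 0.0]
ft_force: [-0.2, 0.1, -4.7]
grip_width: 0.0636
finger_force: 25.0
time_s: 27.55
tool_pos: [0.6383, -0.0532, 0.0535]
orientation: [0.0, 1.0, 0.023, 0.0]
ft_force: [0.1, -0.8, -0.2]
grip_width: 0.0731
finger_force: 0.0
time_s: 28.42
tool_pos: [0.6392, -0.053, 0.2034]
orientation: [0.0, 1.0, 0.023, 0.002]
ft_force: [-0.0, -0.5, -0.5]
grip_width: 0.0793
finger_force: 0.0
tub [171.2 211.4] plane [0.4624 0.3594] tri [0.4621 0.3607 0.0724] 0.0016
tub [150.8 242. ] plane [0.3689 0.4214] tri [0.3686 0.4229 0.0721] 0.0018
tub [201.4 246.8] plane [0.3521 0.2646] tri [0.3519 0.2656 0.0732] 0.0014
```

```bash
python3 -m crank '[[1,[-0.37,-0.992,0],0],[1,[-0.37,-0.992,0],0],[1,[-0.37,-0.992,0],0],[1,[-0.37,-0.992,0],0],[1,[-0.37,-0.992,0],0],[1,[-0.37,-0.992,0],0],[1,[-0.37,-0.992,0],0],[1,[-0.37,-0.992,0],0],[1,[-0.37,-0.992,0],0]]' >/dev/null; python3 -m crank '[[1,[-0.37,-0.992,0],0],[1,[-0.37,-0.992,0],0],[1,[-0.37,-0.992,0],0],[1,[-0.37,-0.992,0],0],[1,[-0.37,-0.992,0],0],[1,[-0.37,-0.992,0],0],[1,[-0.37,-0.992,0],0],[1,[-0.37,-0.992,0],0]]' >/dev/null; python3 -m crank '[[1,[0,0,0],-0.0236],[1,[0,0,0],-0.0236],[1,[0,0,0],-0.0236],[1,[0,0,0],-0.0236],[1,[0,0,0],-0.0234],[1,[0,0,0],0],[1,[0,0,0],0]]'
```

```text
time_s: 31.52
tool_pos: [0.4616, 0.3606, 0.2001]
orientation: [0.0, 0.924, 0.381, -0.001]
ft_force: [1.0, 0.5, 0.8]
grip_width: 0.0918
finger_force: 0.0
```

```bash
python3 -m crank '[[1,[0,0,0.9],0],[1,[0,0,0.9],0],[1,[0,0,0.9],0],[1,[0,0,0.9],0],[1,[0,0,0.9],0],[1,[0,0,0.9],0],[1,[0,0,0.8],0],[1,[0,0,0.46],0],[1,[0,0,0],0]]' 25;  python3 -m crank '[[0,[0,0,0],0],[0,[0,0,0],0],[0,[0,0,0],0],[0,[0,0,0],0],[0,[0,0,0],0],[0,[0,0,0],0]]' 25; python3 -m crank '[[0,[0,0,-0.5],0],[0,[0,0,-1],0],[0,[0,0,-1],0],[0,[0,0,-1],0],[0,[0,0,-1],0],[0,[0,0,-1],0],[0,[0,0,-0.8],0],[0,[0,0,0],0],[0,[0,0,0],0],[0,[0,0,0],0]]' 25
```

```text
time_s: 32.65
tool_pos: [0.4614, 0.3605, 0.0336]
orientation: [0.0, 0.924, 0.383, -0.001]
ft_force: [0.2, -0.2, -0.0]
grip_width: 0.0916
finger_force: 0.0
time_s: 33.4
tool_pos: [0.4622, 0.3608, 0.0347]
orientation: [0.0, 0.924, 0.383, 0.0]
ft_force: [0.1, -1.9, 5.9]
grip_width: 0.0633
finger_force: 25.0
time_s: 34.65
tool_pos: [0.4613, 0.3603, 0.1905]
orientation: [0.0, 0.924, 0.383, -0.001]
ft_force: [1.4, 0.5, -5.0]
grip_width: 0.0634
finger_force: 25.0
```

Tub C is full too (5 N), so D and E should be empty. C goes to local (−42, 0).

```bash
python3 -m crank '[[0,[-0.52,0.926,0],0],[0,[-0.52,0.926,0],0],[0,[-0.52,0.926,0],0],[0,[-0.52,0.926,0],0],[0,[-0.52,0.926,0],0],[0,[-0.52,0.926,0],0],[0,[-0.52,0.926,0],0]]' 25 >/dev/null; python3 -m crank '[[0,[-0.52,0.926,0],0],[0,[-0.52,0.926,0],0],[0,[-0.52,0.926,0],0],[0,[-0.52,0.926,0],0],[0,[-0.52,0.926,0],0],[0,[-0.52,0.926,0],0],[0,[-0.52,0.926,0],0]]' >/dev/null; python3 -m crank '[[0,[0,0,0],0.0236],[0,[0,0,0],0.0236],[0,[0,0,0],0.0236],[0,[0,0,0],0.0236],[0,[0,0,0],0.0234],[0,[0,0,0],0],[0,[0,0,0],0]]'; python3 - <<'E'
from h import *
f=frame('wrist');cv2.imwrite('pics/w4.png',f['img'][...,::-1])
E
```

```text
time_s: 37.28
tool_pos: [0.5622, 0.0031, 0.1913]
orientation: [0.0, 1.0, 0.025, -0.0]
ft_force: [0.0, -1.2, -4.1]
grip_width: 0.0634
finger_force: 25.0
```

View pics/w4.png

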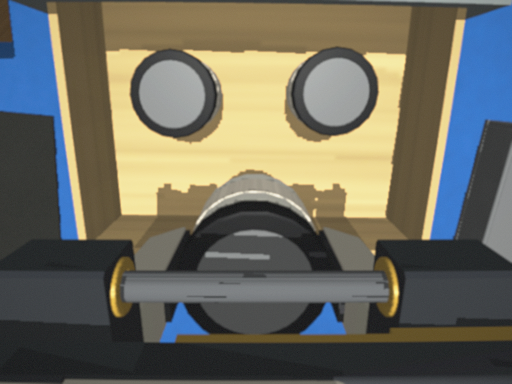

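Wrist view: tubs B and A stand upright at (174,92) and (335,90), and the space in front is free. I'm lowering C.

```bash
python3 -m crank '[[0,[0,0,0.9],0],[0,[0,0,0.9],0],[0,[0,0,0.9],0],[0,[0,0,0.8],0],[0,[0,0,0.7],0],[0,[0,0,0.6],0],[0,[0,0,0.4],0],[0,[0,0,0.25],0],[0,[0,0,0],0]]' 25;  python3 -m crank '[[0.8,[0,0,0],0],[0.8,[0,0,0],0],[0.8,[0,0,0],0],[0.8,[0,0,0],0]]'; python3 -m crank '[[0.8,[0,0,-0.6],0],[0.8,[0,0,-1],0],[0.8,[0,0,-1],0],[0.8,[0,0,-1],0],[0.8,[0,0,-1],0],[0.8,[0,0,-1],0],[1,[0,0,-0.3],0]]'; python3 -c "
from h import *
tubs(frame('top'),frame('scene'))"
```

```text
time_s: 38.45
tool_pos: [0.5624, 0.0031, 0.0553]
orientation: [0.0, 1.0, 0.023, -0.0]
ft_force: [0.3, 0.5, -4.7]
grip_width: 0.0636
finger_force: 25.0
time_s: 38.95
tool_pos: [0.5627, 0.003, 0.0558]
orientation: [0.0, 1.0, 0.023, 0.0]
ft_force: [-0.0, 0.6, 0.8]
grip_width: 0.0739
finger_force: 0.0
time_s: 39.83
tool_pos: [0.5633, 0.0032, 0.2053]
orientation: [-0.0, 1.0, 0.023, 0.002]
ft_force: [1.3, -0.5, -0.0]
grip_width: 0.0794
finger_force: 0.0
tub [150.8 242. ] plane [0.369  0.4215] tri [0.3687 0.4227 0.0725] 0.0016
tub [201.4 246.7] plane [0.3524 0.2647] tri [0.3522 0.2654 0.0736] 0.0011
```

```bash
python3 -m crank '[[1,[-0.39,-0.95,0],0],[1,[-0.39,-0.95,0],0],[1,[-0.39,-0.95,0],0],[1,[-0.39,-0.95,0],0],[1,[-0.39,-0.95,0],0],[1,[-0.39,-0.95,0],0],[1,[-0.39,-0.95,0],0],[1,[-0.39,-0.95,0],0],[1,[-0.39,-0.95,0],0]]' >/dev/null; python3 -m crank '[[1,[-0.39,-0.95,0],0],[1,[-0.39,-0.95,0],0],[1,[-0.39,-0.95,0],0],[1,[-0.39,-0.95,0],0],[1,[-0.39,-0.95,0],0],[1,[-0.39,-0.95,0],0],[1,[-0.39,-0.95,0],0],[1,[-0.39,-0.95,0],0],[1,[-0.39,-0.95,0],0]]' >/dev/null; python3 -m crank '[[1,[0,0,0],-0.0236],[1,[0,0,0],-0.0236],[1,[0,0,0],-0.0236],[1,[0,0,0],-0.0236],[1,[0,0,0],-0.0234],[1,[0,0,0],0],[1,[0,0,0],0]]'
```

```text
time_s: 43.05
tool_pos: [0.3675, 0.4217, 0.2024]
orientation: [0.0, 0.924, 0.381, -0.0]
ft_force: [0.4, -0.5, -0.1]
grip_width: 0.0919
finger_force: 0.0
```

```bash
python3 -m crank '[[1,[0,0,0.9],0],[1,[0,0,0.9],0],[1,[0,0,0.9],0],[1,[0,0,0.9],0],[1,[0,0,0.9],0],[1,[0,0,0.9],0],[1,[0,0,0.8],0],[1,[0,0,0.58],0],[1,[0,0,0],0]]' 25;  python3 -m crank '[[0,[0,0,0],0],[0,[0,0,0],0],[0,[0,0,0],0],[0,[0,0,0],0],[0,[0,0,0],0],[0,[0,0,0],0]]' 20; python3 -m crank '[[0,[0,0,-0.5],0],[0,[0,0,-1],0],[0,[0,0,-1],0],[0,[0,0,-1],0],[0,[0,0,-1],0],[0,[0,0,-1],0],[0,[0,0,-0.8],0],[0,[0,0,0],0],[0,[0,0,0],0],[0,[0,0,0],0]]'; python3 -c "
from h import *
f=frame('wrist');cv2.imwrite('pics/w5.png',f['img'][...,::-1])"
```

```text
time_s: 44.18
tool_pos: [0.3672, 0.4215, 0.0326]
orientation: [0.001, 0.924, 0.383, -0.001]
ft_force: [-0.4, 0.2, -0.5]
grip_width: 0.0916
finger_force: 0.0
time_s: 44.92
tool_pos: [0.3679, 0.4222, 0.0338]
orientation: [-0.0, 0.924, 0.383, 0.0]
ft_force: [0.4, -0.4, 6.0]
grip_width: 0.065
finger_force: 19.8
time_s: 46.18
tool_pos: [0.3673, 0.4215, 0.19]
orientation: [0.0, 0.924, 0.383, -0.001]
ft_force: [0.1, 1.0, -1.0]
grip_width: 0.0652
finger_force: 19.7
```

View pics/w5.png

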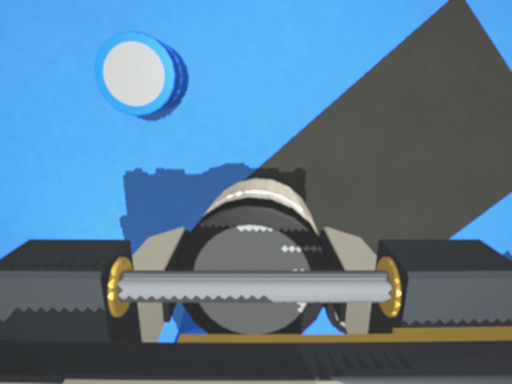

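The wrist view shows D held upright by its sides. It weighs about 1 N, so it's empty. It goes to the tray.

```bash
python3 -m crank '[[0,[-0.6,0.97,0],0],[0,[-0.6,0.97,0],0],[0,[-0.6,0.97,0],0],[0,[-0.6,0.97,0],0],[0,[-0.6,0.97,0],0],[0,[-0.6,0.97,0],0],[0,[-0.6,0.97,0],0],[0,[-0.6,0.97,0],0],[0,[-0.6,0.97,0],0]]' >/dev/null; python3 -m crank '[[0,[-0.6,0.97,0],0],[0,[-0.6,0.97,0],0],[0,[-0.6,0.97,0],0],[0,[-0.6,0.97,0],0],[0,[-0.6,0.97,0],0],[0,[-0.6,0.97,0],0],[0,[-0.6,0.97,0],0],[0,[-0.6,0.97,0],0],[0,[-0.6,0.97,0],0]]'; python3 -m crank '[[0,[-0.6,0.97,0],0],[0,[-0.6,0.97,0],0],[0,[-0.6,0.97,0],0],[0,[-0.6,0.97,0],0],[0,[-0.6,0.97,0],0],[0,[-0.6,0.97,0],0],[0,[-0.6,0.97,0],0],[0,[-0.6,0.97,0],0],[0,[-0.6,0.97,0],0]]'; python3 -m crank '[[0,[0,0,0],0.0236],[0,[0,0,0],0.0236],[0,[0,0,0],0.0236],[0,[0,0,0],0.0236],[0,[0,0,0],0.0234],[0,[0,0,0],0],[0,[0,0,0],0]]'
```

```text
time_s: 48.48
tool_pos: [0.4855, -0.0783, 0.1905]
orientation: [-0.0, 0.924, 0.383, -0.0]
ft_force: [-0.5, 0.2, -0.5]
grip_width: 0.0653
finger_force: 19.7
time_s: 49.6
tool_pos: [0.5445, -0.3279, 0.1902]
orientation: [-0.0, 0.924, 0.383, -0.0]
ft_force: [0.8, -0.0, -0.2]
grip_width: 0.065
finger_force: 19.7
time_s: 50.48
tool_pos: [0.5445, -0.327, 0.1906]
orientation: [-0.0, 1.0, 0.025, -0.0]
ft_force: [-0.8, -0.2, -0.7]
grip_width: 0.0648
finger_force: 19.7
```

```bash
python3 -m crank '[[0,[0,0,0.9],0],[0,[0,0,0.9],0],[0,[0,0,0.9],0],[0,[0,0,0.9],0],[0,[0,0,0.9],0],[0,[0,0,0.7],0],[0,[0,0,0.5],0],[0,[0,0,0.35],0],[0,[0,0,0],0]]';  python3 -m crank '[[0,[0,0,0.08],0],[0,[0,0,0],0]]'
```

```text
time_s: 51.6
tool_pos: [0.5444, -0.3272, 0.0394]
orientation: [-0.0, 1.0, 0.023, -0.0]
ft_force: [0.3, -0.5, -0.7]
grip_width: 0.0646
finger_force: 19.7
time_s: 51.85
tool_pos: [0.5449, -0.3274, 0.0384]
orientation: [0.0, 1.0, 0.023, 0.0]
ft_force: [-0.8, -0.7, 1.9]
grip_width: 0.0647
finger_force: 19.8
```

```bash
python3 -m crank '[[0.85,[0,0,0],0],[0.85,[0,0,0],0],[0.85,[0,0,0],0],[0.85,[0,0,-0.5],0],[0.85,[0,0,-1],0],[0.85,[0,0,-1],0],[0.85,[0,0,-1],0],[0.85,[0,0,-1],0],[0.85,[0,0,-1],0],[0.85,[0,0,-1],0]]'; python3 - <<'E'
from h import *
f=frame('wrist','w6.npz');t=frame('top');s=frame('scene');tubs(t,s)
cv2.imwrite('pics/w6.png',np.hstack([cv2.resize(f['img'],(340,255)),s['img'][130:385,90:330]])[...,::-1])
E
```

```text
time_s: 53.1
tool_pos: [0.5446, -0.3272, 0.2021]
orientation: [0.0, 1.0, 0.023, 0.0]
ft_force: [-0.4, -0.3, 0.7]
grip_width: 0.0783
finger_force: 0.0
tub [201.4 246.8] plane [0.3521 0.2645] tri [0.3519 0.2656 0.0733] 0.0015Traceback (most recent call last):
  File "<stdin>", line 3, in <module>
    return _nx.concatenate(arrs, 1, dtype=dtype, casting=casting)
           ~~~~~~~~~~~~~~~^^^^^^^^^^^^^^^^^^^^^^^^^^^^^^^^^^^^^^^
ValueError: all the input array dimensions except for the concatenation axis must match exactly, but along dimension 0, the array at index 0 has size 255 and the array at index 1 has size 254
```

I'll check the tray on the next visit and go to E now.

```bash
python3 -m crank '[[1,[-0.266,-0.961,0],0],[1,[-0.266,-0.961,0],0],[1,[-0.266,-0.961,0],0],[1,[-0.266,-0.961,0],0],[1,[-0.266,-0.961,0],0],[1,[-0.266,-0.961,0],0],[1,[-0.266,-0.961,0],0],[1,[-0.266,-0.961,0],0]]' >/dev/null; python3 -m crank '[[1,[-0.266,-0.961,0],0],[1,[-0.266,-0.961,0],0],[1,[-0.266,-0.961,0],0],[1,[-0.266,-0.961,0],0],[1,[-0.266,-0.961,0],0],[1,[-0.266,-0.961,0],0],[1,[-0.266,-0.961,0],0],[1,[-0.266,-0.961,0],0]]' >/dev/null; python3 -m crank '[[1,[-0.266,-0.961,0],0],[1,[-0.266,-0.961,0],0],[1,[-0.266,-0.961,0],0],[1,[-0.266,-0.961,0],0],[1,[-0.266,-0.961,0],0],[1,[-0.266,-0.961,0],0],[1,[-0.266,-0.961,0],0],[1,[-0.266,-0.961,0],0],[1,[-0.266,-0.961,0],0]]' ; python3 -m crank '[[1,[0,0,0],-0.0236],[1,[0,0,0],-0.0236],[1,[0,0,0],-0.0236],[1,[0,0,0],-0.0236],[1,[0,0,0],-0.0234],[1,[0,0,0],0],[1,[0,0,0],0]]'
```

```text
time_s: 56.38
tool_pos: [0.3503, 0.2655, 0.1996]
orientation: [0.0, 1.0, 0.023, -0.0]
ft_force: [-0.8, 0.3, 0.2]
grip_width: 0.0916
finger_force: 0.0
time_s: 57.25
tool_pos: [0.3509, 0.265, 0.1999]
orientation: [0.0, 0.924, 0.381, -0.0]
ft_force: [0.3, 0.3, -0.5]
grip_width: 0.0917
finger_force: 0.0
```

```bash
python3 -m crank '[[1,[0,0,0.9],0],[1,[0,0,0.9],0],[1,[0,0,0.9],0],[1,[0,0,0.9],0],[1,[0,0,0.9],0],[1,[0,0,0.9],0],[1,[0,0,0.8],0],[1,[0,0,0.46],0],[1,[0,0,0],0]]' 20;  python3 -m crank '[[0,[0,0,0],0],[0,[0,0,0],0],[0,[0,0,0],0],[0,[0,0,0],0],[0,[0,0,0],0],[0,[0,0,0],0]]' 20; python3 -m crank '[[0,[0,0,-0.5],0],[0,[0,0,-1],0],[0,[0,0,-1],0],[0,[0,0,-1],0],[0,[0,0,-1],0],[0,[0,0,-1],0],[0,[0,0,-0.8],0],[0,[0,0,0],0],[0,[0,0,0],0],[0,[0,0,0],0]]'; python3 -m crank '[[0,[0,0,0],0]]'
```

```text
time_s: 58.38
tool_pos: [0.3507, 0.265, 0.0333]
orientation: [0.0, 0.924, 0.383, -0.001]
ft_force: [-1.4, 0.5, 0.5]
grip_width: 0.0917
finger_force: 0.0
time_s: 59.12
tool_pos: [0.3513, 0.2653, 0.0341]
orientation: [0.0, 0.924, 0.383, 0.0]
ft_force: [-0.3, -0.7, 6.3]
grip_width: 0.0637
finger_force: 20.0
time_s: 60.38
tool_pos: [0.3506, 0.2648, 0.1905]
orientation: [0.0, 0.924, 0.383, -0.001]
ft_force: [-0.2, -0.3, -1.0]
grip_width: 0.0638
finger_force: 20.0
time_s: 60.5
tool_pos: [0.3507, 0.265, 0.1906]
orientation: [0.0, 0.924, 0.383, -0.001]
ft_force: [-0.0, -0.6, -0.8]
grip_width: 0.0635
finger_force: 20.0
```

E is empty. It goes to the tray at (0.424, −0.322).

```bash
python3 -m crank '[[0,[-0.726,0.934,0],0],[0,[-0.726,0.934,0],0],[0,[-0.726,0.934,0],0],[0,[-0.726,0.934,0],0],[0,[-0.726,0.934,0],0],[0,[-0.726,0.934,0],0],[0,[-0.726,0.934,0],0],[0,[-0.726,0.934,0],0],[0,[-0.726,0.934,0],0],[0,[-0.726,0.934,0],0]]' >/dev/null; python3 -m crank '[[0,[-0.726,0.934,0],0],[0,[-0.726,0.934,0],0],[0,[-0.726,0.934,0],0],[0,[-0.726,0.934,0],0],[0,[-0.726,0.934,0],0],[0,[-0.726,0.934,0],0],[0,[-0.726,0.934,0],0],[0,[-0.726,0.934,0],0],[0,[-0.726,0.934,0],0],[0,[-0.726,0.934,0],0]]' >/dev/null; python3 -m crank '[[0,[0,0,0],0.0236],[0,[0,0,0],0.0236],[0,[0,0,0],0.0236],[0,[0,0,0],0.0236],[0,[0,0,0],0.0234],[0,[0,0,0],0],[0,[0,0,0],0]]';python3 - <<'E'
from h import *
f=frame('wrist','w6.npz');s=frame('scene')
cv2.imwrite('pics/w6.png',np.hstack([f['img'],s['img'][:,90:340]])[...,::-1])
E
```

```text
time_s: 63.88
tool_pos: [0.4249, -0.3215, 0.191]
orientation: [-0.0, 1.0, 0.025, -0.0]
ft_force: [0.3, 0.6, -1.1]
grip_width: 0.0636
finger_force: 20.0
```

View pics/w6.png

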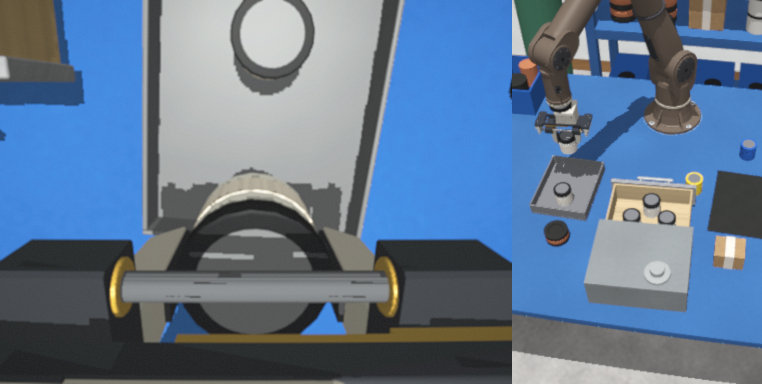

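The wrist view shows D upright in the tray at (272,33). The scene view shows three upright tubs in the drawer at about (632,215), (650,203) and (667,217) in the composite. I'm lowering E.

```bash
python3 -m crank '[[0,[0,0,0.9],0],[0,[0,0,0.9],0],[0,[0,0,0.9],0],[0,[0,0,0.9],0],[0,[0,0,0.9],0],[0,[0,0,0.7],0],[0,[0,0,0.5],0],[0,[0,0,0.4],0],[0,[0,0,0.06],0],[0,[0,0,0],0]]';  python3 -m crank '[[0.85,[0,0,0],0],[0.85,[0,0,0],0],[0.85,[0,0,0],0],[0.85,[0,0,-0.5],0],[0.85,[0,0,-1],0],[0.85,[0,0,-1],0],[0.85,[0,0,-1],0],[0.85,[0,0,-1],0],[0.85,[0,0,-1],0],[0.85,[0,0,-1],0]]'
```

```text
time_s: 65.22
tool_pos: [0.4251, -0.3218, 0.0375]
orientation: [0.0, 1.0, 0.023, 0.0]
ft_force: [0.5, -0.2, -0.8]
grip_width: 0.0635
finger_force: 20.0
time_s: 66.47
tool_pos: [0.4248, -0.3216, 0.2016]
orientation: [0.0, 1.0, 0.023, 0.0]
ft_force: [0.5, -0.1, 0.5]
grip_width: 0.0779
finger_force: 0.0
```

```bash
python3 -m crank '[[0,[0.03,-0.983,0],0],[0,[0.03,-0.983,0],0],[0,[0.03,-0.983,0],0],[0,[0.03,-0.983,0],0],[0,[0.03,-0.983,0],0],[0,[0.03,-0.983,0],0],[0,[0.03,-0.983,0],0]]' >/dev/null;  python3 -m crank '[[0,[0.03,-0.983,0],0],[0,[0.03,-0.983,0],0],[0,[0.03,-0.983,0],0],[0,[0.03,-0.983,0],0],[0,[0.03,-0.983,0],0],[0,[0.03,-0.983,0],0],[0,[0,0,0],0],[0,[0,0,0],0]]'; python3 -m crank '[[0,[0,0,0.9],0],[0,[0,0,0.9],0],[0,[0,0,0.9],0],[0,[0,0,0.9],0],[0,[0,0,0.9],0],[0,[0,0,0.84],0],[0,[0,0,0],0]]';python3 -m crank '[[0,[0.2,0,0],0],[0,[0.3,0,0],0],[0,[0.3,0,0],0],[0,[0.3,0,0],0],[0,[0.3,0,0],0],[0,[0.3,0,0],0]]'
```

```text
time_s: 68.35
tool_pos: [0.42, -0.0027, 0.2001]
orientation: [0.0, 1.0, 0.023, 0.0]
ft_force: [0.1, 0.1, 0.0]
grip_width: 0.0003
finger_force: 0.0
time_s: 69.22
tool_pos: [0.419, -0.0031, 0.0654]
orientation: [0.0, 1.0, 0.022, -0.001]
ft_force: [-0.2, 0.8, 0.1]
grip_width: 0.0004
finger_force: 0.0
time_s: 69.97
tool_pos: [0.4629, -0.0002, 0.0662]
orientation: [0.0, 1.0, 0.023, -0.0]
ft_force: [-1.0, -0.4, 0.8]
grip_width: 0.0001
finger_force: 0.6
```

```bash
python3 -m crank '[[0,[0.35,0,0],0],[0,[0.35,0,0],0],[0,[0.35,0,0],0],[0,[0.35,0,0],0],[0,[0.35,0,0],0],[0,[0.35,0,0],0],[0,[0.35,0,0],0],[0,[0.35,0,0],0],[0,[0.35,0,0],0],[0,[0.35,0,0],0]]';python3 -m crank '[[0,[0.35,0,0],0],[0,[0.35,0,0],0],[0,[0.35,0,0],0],[0,[0.35,0,0],0],[0,[0.3,0,0],0],[0,[0.25,0,0],0],[0,[0.2,0,0],0]]';python3 -m crank '[[0,[0.15,0,0],0],[0,[0.15,0,0],0]]'
```

```text
time_s: 71.22
tool_pos: [0.5505, 0.0039, 0.0662]
orientation: [0.0, 1.0, 0.023, 0.0]
ft_force: [-1.7, -0.4, -0.4]
grip_width: 0.0003
finger_force: 0.6
time_s: 72.1
tool_pos: [0.6039, 0.0064, 0.0662]
orientation: [0.0, 1.0, 0.023, 0.0]
ft_force: [-1.5, -0.9, 0.1]
grip_width: 0.0004
finger_force: 0.7
time_s: 72.35
tool_pos: [0.6112, 0.0067, 0.0662]
orientation: [0.0, 1.0, 0.023, -0.0]
ft_force: [0.1, -0.5, 0.5]
grip_width: 0.0004
finger_force: 0.6
```

```bash
python3 -m crank '[[0,[0.15,0,0],0],[0,[0.15,0,0],0],[0,[0.12,0,0],0]]';python3 -m crank '[[0,[0.12,0,0],0],[0,[0.12,0,0],0]]'; python3 -m crank '[[0,[0.08,0,0],0],[0,[0.08,0,0],0]]'
```

```text
time_s: 72.72
tool_pos: [0.6218, 0.0071, 0.0662]
orientation: [0.0, 1.0, 0.023, 0.0]
ft_force: [-0.8, -0.1, 1.2]
grip_width: 0.0007
finger_force: 0.6
time_s: 72.97
tool_pos: [0.6253, 0.0072, 0.0659]
orientation: [0.0, 1.0, 0.023, -0.002]
ft_force: [-16.3, -1.0, 11.6]
grip_width: 0.0005
finger_force: 7.9
time_s: 73.22
tool_pos: [0.6253, 0.0072, 0.0658]
orientation: [0.001, 1.0, 0.023, -0.006]
ft_force: [-29.3, -2.4, 23.7]
grip_width: 0.0007
finger_force: 14.6
```

The drawer is against its stop, with about 0.178 m of travel covered. I'm backing off and checking.

```bash
python3 -m crank '[[0,[-0.6,0,0],0],[0,[-0.6,0,0],0],[0,[-0.6,0,0],0],[0,[0,0,-0.9],0],[0,[0,0,-0.9],0],[0,[0,0,-0.9],0],[0,[0,0,-0.9],0],[0,[0,0,-0.9],0],[0,[0,0,-0.9],0],[0,[-0.5,0,0],0]]'; python3 -m crank '[[0,[-1,0,0],0],[0,[-1,0,0],0],[0,[-1,0,0],0],[0,[0,0,0],0]]'; python3 - <<'E'
from h import *
f=frame('wrist');s=frame('scene')
cv2.imwrite('pics/fin.png',np.hstack([f['img'],s['img'][:,90:370]])[...,::-1])
from workcell import read_state
print(read_state()['ft_force'])
E
```

```text
time_s: 74.47
tool_pos: [0.5756, 0.0055, 0.2029]
orientation: [-0.0, 1.0, 0.023, 0.002]
ft_force: [-0.3, 0.5, -0.1]
grip_width: 0.0004
finger_force: 0.0
time_s: 74.97
tool_pos: [0.4968, 0.0013, 0.2005]
orientation: [0.0, 1.0, 0.023, -0.001]
ft_force: [0.7, 0.1, 0.5]
grip_width: 0.0005
finger_force: 0.0
[-0.5744088  -0.51417291  0.18893908]
```

View pics/fin.png

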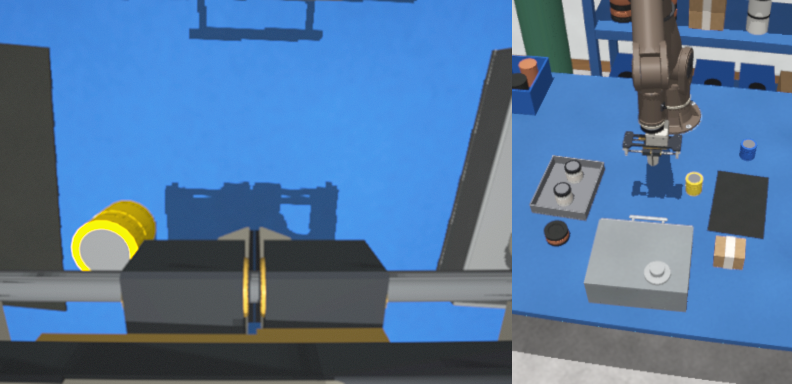

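The drawer is shut flush, both empties stand upright in the tray, and the mat is empty. Nothing touches the robot, so I'm handing in.

```bash
python3 -c "
from workcell import *
print(finish_job())"
```

```text
the job is handed in; nothing more can be done
None
```

I handed the job in at about 75 s of the 208 s allowed: the three full tubs are in the shut drawer, the two empties stand upright in the tray, and the carton and seals were left alone; no verdict came back.

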